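Open the shorter filter pot

ROBOT

A 6-joint arm with a two-finger parallel gripper is mounted at the origin on the work surface; the furniture and walls round the work are solid. World frame = base frame: x ahead of the robot, y to its left, z up, the work surface at z = 0. Lengths are in m, angles in rad, forces in N, time in s.
With the tool pointing down it reaches from about 0.35 to 0.975 m from the base axis. Payload 4.9 kg.
Tool frame: the origin (TCP) lies at the very end of the fingers, on their centre line; the grasp point (between the pads) lies manip.grip_point_offset behind it (manip.grip_point_offset is the distance from the TCP to the grasp point, in m); z points along the fingers, y is the direction in which the jaws open and shut (so a half turn about z gives the same grasp; the last joint's range is limited). The gripper opens to 85 mm and grips with 20 to 120 N. Pads are 22 mm wide; open, the fingers measure 114 mm over their backs; the gripper's body (76 mm by 85 mm) begins 54 mm behind the grasp point. The pads swing forward as they close: fully open they stand 13 mm farther back than shut.
Start: joints at [-0.119, 0.053, 1.613, -0, 1.476, -0.119], TCP at [0.625, 0, 0.231] pointing down, gripper open.
Joint ranges: [-3.01, 3.01], [-1.01, 2.22], [0.06, 2.58], [-1.02, 4.17], [0.09, 2.62], [-3.14, 3.14]. Speed limits (rad/s): [2.57, 2.57, 3.14, 3.14, 3.14, 3.14].

INTERFACE

Orientations are given as a unit quaternion [w, x, y, z].
In Python, from plant import status, grab_frame, camera_params, ticket, boxes_of, outline_of, manip gives the robot as it stands. The module is installed in compiled form; this text tells all that it offers.
- The arm moves only by the tool play_rows, never from a script. Its argument "deltas" is a list of rows, each a list of 2 entries, a list of its own where there are three numbers: the shift along the world's x, y, z in m, then the turn about the world's z in rad. A call has 1 to 5 rows; each row is the pose to reach, as a shift and turn from the pose commanded when the call began; what a row does not reach only later rows make up. A row lasts 1/8 s, in which the tool goes at most 62.5 mm and 10.7 degrees, less where a joint would pass 70% of its speed; a pose out of reach is approached as far as the arm can. A call with a gripper value outside its range is refused whole. "grip" is the opening, from -1 (shut) to 1 (fully open), set as the call begins (left out, the last holds). The fingers move at their own pace and stop on an object; the grip force is fixed at half the most. Time passes only in rows, so rows that repeat a pose let the fingers close. It gives the time, the measured TCP pose, the force and the opening at its end, in the units of the state.
- status.state(): the state, without advancing time (a new reading comes with each control period).
- grab_frame(name): name is "scene" or "side" or "wrist"; returns (picture, depth): 480x640x3 uint8, blue, green, red; 480x640 float32, m along the optical axis (not along the pixel's ray), 0 where there is no reading.
- camera_params(name): a dict with "mtx" (3x3 intrinsics, pixels), "distortion" ([k1, k2, p1, p2, k3] as OpenCV has them; the pictures are not rectified), "world_from_camera" (4x4, takes a point from camera to world coordinates). Camera axes: x right, y up, looking along -z (the intrinsics and any distortion apply to the point x, -y, -z); pixel columns grow to the right and rows downward; lengths in m; the calibration is good to about 2 mm. A picture is of the moment at which its call begins: read the wrist's pose just before it. camera_params takes no time and is no camera call; for the wrist camera it gives the pose at the moment of the call.
- ticket.job_done(): hands the job in, once; it reports no verdict.
Trained networks look in the newest picture that a camera, given by its name, has taken for a name from the list of things; names that differ only in an ending like _2 or _b are one class to them, and where a whole thing is asked for, a point or a joint stands for the part that bears it (a point fixed in the world has none). Each returns a list of dicts, best first, with "confidence" (0 to 1); they miss things now and then, are a little off and sometimes report something else, mostly with a low value. They report only what shows in the picture. A call takes as long as a camera call.
- boxes_of(camera, name): "box" ([left, top, right, bottom] in pixels, round what is visible of it).
- outline_of(camera, name): "region" (480x640 bool, what is visible of it) and "box" ([left, top, right, bottom] in pixels, round what is visible of it).
The state is a dict: "time": time; "joint_pos": joint angles; "joint_vel": joint speeds; "joint_efforts": joint torques, N m; "tool_pos": TCP position; "tool_rot": TCP orientation; "contact_force": force on the tool from outside, world axes, zero at the start; "ft_torque": the same for the moment, N m; "gripper_width": opening from 0.0 (shut) to 1.0 (fully open).
Only numpy, scipy, OpenCV 4.12 (cv2) and the standard library are available. Lean on these libraries where they do the work, as an engineer would, in place of code of your own. Each camera call takes 0.05 s, during which the arm holds its last target.

TASK

Open the shorter of the two air-filter pots: turn its bayonet cover a quarter turn counterclockwise (seen from above) until it comes free of its catches, lift it straight off and set it down flat in the shallow metal tray, grip upwards. Do not drop the cover, and leave the taller pot and its cover alone.

Things in the scene. Friction and masses are not known exactly. Their poses are not given: they have to be found in the camera images.
- short_pot: Shorter pot: round grey housing 104 mm across (foot 116), fixed; brass stubs on +y and -y sides. Origin: centre of its underside, z up. Cover's seat at z = 55 mm, inside a rim 14 mm high with two steel keepers overhanging the cover's lugs; gaps 57 degrees wide at its +y and -y sides let the lugs out. Left or right of the taller pot, turned by up to 35 degrees.
- short_cover: Its aluminium cover, loose, 0.15-0.31 kg: disc 60 x 16 mm, two lugs along x to 43 mm from the axis, wing grip on top: bar 58 mm along x, 14 along y, z = 15 to 45 mm. Origin: centre of underside. Starts locked, x along the pot's x. Free to lift when turned +70 degrees about z up to a stop at about 95; turns easily, play 2 mm up, 3 mm sideways. Keeper tops at its z = 14 mm: keep fingertips above.
- tall_cover: Cover of the taller pot, same shape, size and axes as the other; its pot is the same too but with the seat 90 mm above the bench, so the top of this wing grip is 135 mm above the bench. Starts locked. To be left alone.
- tray: Shallow square steel tray fixed to the bench on the robot's left, between the parts organiser and the power strip: 150 x 150 mm, lip 14 mm high, walls and floor 4 mm thick. Origin: centre of its underside, z up, so the floor is at z = 4 mm.

How it is judged:
On the way, in this order (a step that is already met when the one before it is completed fails the run):
1. the short pot's cover is turned about a quarter turn (66 degrees or more) while still seated in the pot (angle between the x axis of short_cover and the x axis of short_pot, either way round above 1.15 rad and z of short_cover in the frame of short_pot below 0.067 m and horizontal distance between short_cover and short_pot below 0.012 m), for 0.1 s.
2. the cover is lifted clear of the pot (z of short_cover in the frame of short_pot above 0.08 m), for 0.1 s.
At the end, for the whole second after the job is handed in: The short pot's cover lies flat in the tray, its centre within 50 mm of the tray's centre both ways, underside less than 13 mm above the tray's underside, grip upwards within 10 degrees, at rest and released (x of short_cover in the frame of tray between -0.05 and 0.05 m and y of short_cover in the frame of tray between -0.05 and 0.05 m and z of short_cover in the frame of tray below 0.013 m and angle between short_cover's own z axis and vertical below 0.17 rad and linear speed of short_cover below 0.02 m/s and contact force between the fingers and short_cover below 0.05 N); the robot touches nothing.
It fails at once if the taller pot's cover is moved by more than 10 mm or pushed with more than 5 N (distance of tall_cover from where it was at the start of the episode above 0.01 m or contact force between any of the fingers, the arm and tall_cover above 5 N).
It fails at once if the cover is let fall (moves faster than 0.7 m/s out of the fingers, a drop of about 25 mm) (contact force between the fingers and short_cover below 0.05 N and linear speed of short_cover above 0.7 m/s).
It also fails if it takes over 42 s, if anything falls off the work surface, if the arm or the gripper's body presses on something with over 40 N, if the wrist force passes 120 N, or if a joint passes its speed limit or range.

## Working session

There is one attempt and no reset: what is moved stays moved. The work goes in short steps, Python scripts to look and compute and a tool call to move; the robot and the scene stay as the last step left them, time stands still between calls to the robot, and variables do not carry over. Pictures are saved under pics/ and viewed, and the job is handed in when it is done.

Besides the shell and the picture viewer there is one more tool, called after ">>>" as name([rows], argument=value, ...), one row to a line, values as JSON. play_rows: Moves the arm, as the interface text tells. Its arguments: {"type":"object","properties":{"deltas":{"type":"array"},"grip":{"type":"number"}},"required":["deltas"]}

```bash
mkdir -p pics
cat > h.py <<'E'
import numpy as np, cv2
from plant import status, grab_frame, camera_params, ticket, boxes_of, outline_of, manip
def cloud(name, d):
    p=camera_params(name); K=np.array(p["mtx"],float); D=np.array(p["distortion"],float); T=np.array(p["world_from_camera"])
    v,u=np.mgrid[0:480,0:640]
    n=cv2.undistortPoints(np.stack([u,v],-1).reshape(-1,1,2).astype(np.float64),K,D).reshape(480,640,2)
    c=np.stack([n[...,0]*d,-n[...,1]*d,-d,np.ones_like(d)],-1)
    return (c@T.T)[...,:3]
E
python3 - <<'E'
from h import *
s=status.state(); print(s["time"],s["tool_pos"],s["tool_rot"],s["gripper_width"],manip.grip_point_offset)
for c in ["scene","side","wrist"]:
    im,d=grab_frame(c); cv2.imwrite(f"pics/{c}0.png",im); np.save(c+"0.npy",cloud(c,d)); cv2.imwrite
    print(c,np.round(camera_params(c)["world_from_camera"],2).tolist(),(d>0).mean())
E
```

```text
0.0 [6.24367091e-01 8.52288023e-05 2.30045559e-01] [-8.20246713e-04  7.07109009e-01  7.07103796e-01 -6.31949792e-04] 0.9994120026739498 0.0187
scene [[0.61, 0.36, -0.7, -0.22], [-0.79, 0.26, -0.56, -0.56], [-0.02, 0.9, 0.44, 0.55], [0.0, 0.0, 0.0, 1.0]] 0.995888671875
side [[-0.91, 0.18, -0.38, 0.06], [-0.42, -0.37, 0.83, 1.0], [0.01, 0.91, 0.41, 0.56], [0.0, 0.0, 0.0, 1.0]] 0.9639029947916666
wrist [[1.0, -0.0, 0.0, 0.63], [0.0, 0.97, 0.26, 0.07], [-0.0, -0.26, 0.97, 0.37], [0.0, 0.0, 0.0, 1.0]] 0.99587890625
```

View pics/scene0.png

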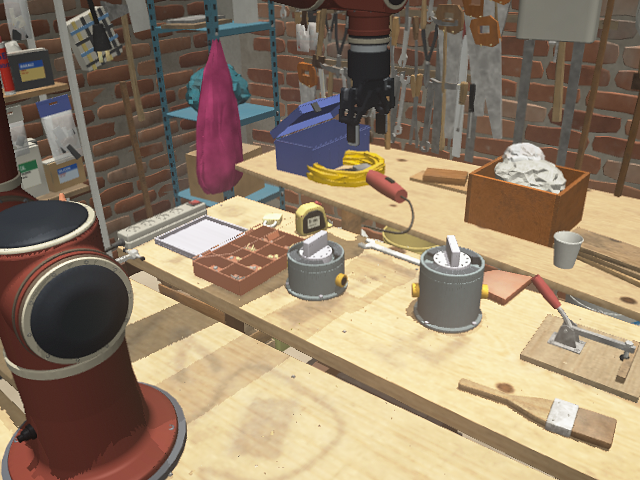

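View pics/side0.png

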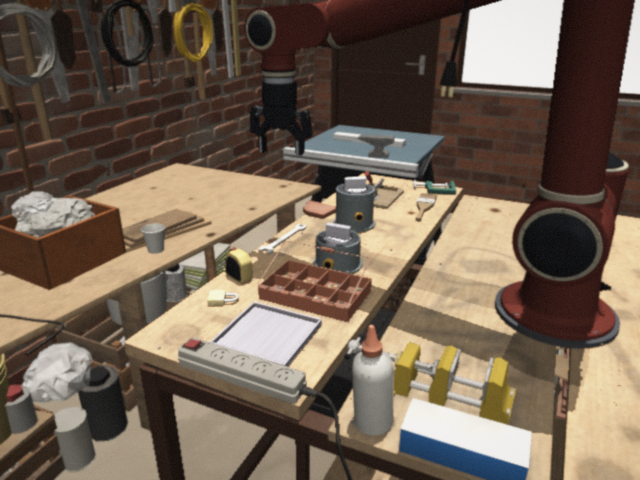

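View pics/wrist0.png

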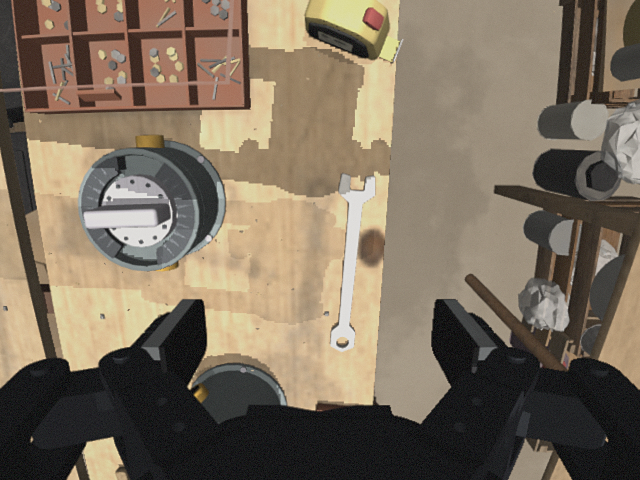

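The scene and side views show the short pot at scene (316,268), between the organiser and the tall pot at (450,285). The tray is at scene (200,237). In the wrist view the short cover's bar is at about (127,216), roughly along world x. Next I'll measure these.

Run:
```python
from h import *
for c,nm in [("wrist","short_cover"),("scene","short_cover"),("wrist","short_pot"),("scene","tall_cover"),("scene","tray"),("side","tray")]:
    P=np.load(c+"0.npy")
    for o in outline_of(c,nm)[:3]:
        q=P[o["region"]]; 
        print(c,nm,round(o["confidence"],2),o["box"],np.round(np.median(q,0),3),np.round(np.percentile(q,2,0),3),np.round(np.percentile(q,98,0),3))
P=np.load("wrist0.npy")
# bench, bar
print("bench z",P[300:340,310:330].reshape(-1,3).mean(0))
sub=P[130:280,70:230].reshape(-1,3)
bar=sub[(sub[:,2]>0.092)&(sub[:,2]<0.11)]
if len(bar):
    print(len(bar),np.median(bar[:,2])); r=cv2.minAreaRect((bar[:,:2]*1000).astype(np.float32)); print(r)
rim=sub[(sub[:,2]>0.064)&(sub[:,2]<0.074)]
print("rim",cv2.minEnclosingCircle((rim[:,:2]*1000).astype(np.float32)),len(rim))
```

```text
wrist short_cover 0.71 [86.3, 177.3, 175.2, 249.3] [0.481 0.016 0.072] [ 0.451 -0.014  0.064] [0.505 0.039 0.102]
scene short_cover 0.83 [300.4, 230.1, 332.7, 262.2] [0.468 0.003 0.078] [ 0.444 -0.02   0.06 ] [0.502 0.031 0.101]
scene short_cover 0.71 [434.2, 236.5, 471.4, 271.9] [ 0.517 -0.236  0.107] [ 0.499 -0.26   0.102] [ 0.552 -0.205  0.136]
wrist short_pot 0.96 [77.4, 132.0, 226.2, 275.2] [0.493 0.023 0.067] [ 0.428 -0.038  0.002] [0.529 0.068 0.071]
scene tall_cover 0.63 [434.1, 236.0, 470.9, 270.2] [ 0.516 -0.238  0.107] [ 0.499 -0.26   0.101] [ 0.552 -0.205  0.136]
scene tray 0.84 [154.3, 216.9, 247.2, 257.9] [0.474 0.338 0.005] [0.4   0.233 0.002] [0.549 0.402 0.032]
side tray 0.71 [208.6, 303.9, 323.3, 364.7] [0.473 0.326 0.003] [0.4   0.255 0.001] [0.548 0.402 0.014]
bench z [ 0.62565503 -0.11824095  0.00270873]
1487 0.10041211647261122
((476.2356262207031, 11.517374038696289), (57.926673889160156, 14.628795623779297), 1.1321017742156982)
rim ((475.1141052246094, 11.989995956420898), 52.37752151489258) 8359
```

Run:
```python
import cv2
im=cv2.imread("pics/wrist0.png")[120:290,60:250]
cv2.imwrite("pics/w0c.png",cv2.resize(im,None,fx=4,fy=3.5,interpolation=cv2.INTER_CUBIC))
```

```text
(no output)
```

View pics/w0c.png

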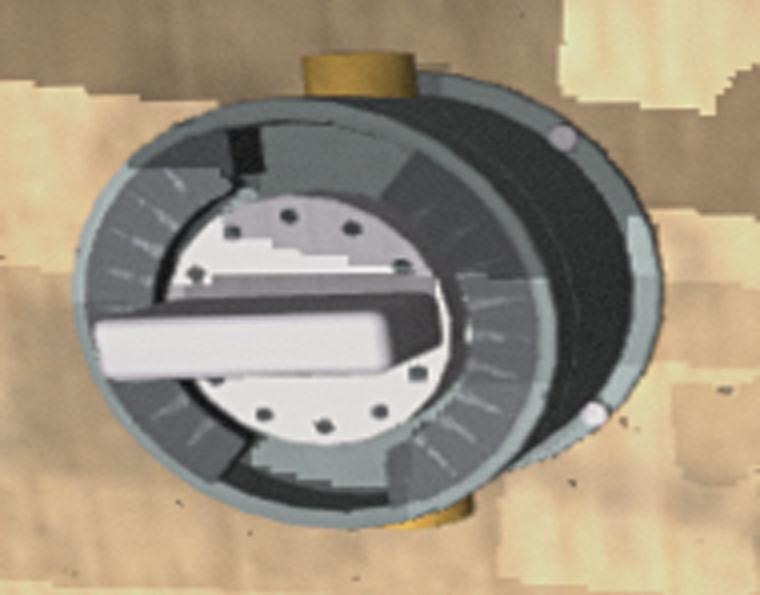

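>>> play_rows([
  [[-0.04, 0.003, 0], -0.18],
  [[-0.08, 0.006, 0], -0.36],
  [[-0.12, 0.009, 0], -0.54],
  [[-0.149, 0.012, 0], -0.72],
  [[-0.149, 0.012, 0], -0.9],
], grip=1)

```text
time: 1.08
tool_pos: [0.4746, 0.0123, 0.2315]
tool_rot: [0.0, 0.945, 0.326, 0.0]
contact_force: [0.4, -0.5, -0.3]
gripper_width: 1.004
```

>>> play_rows([
  [[0, 0, -0.01], -0.18],
  [[0, 0, -0.03], -0.36],
  [[0, 0, -0.05], -0.54],
  [[0, 0, -0.07], -0.65],
  [[0, 0, -0.07], -0.65],
])

```text
time: 1.7
tool_pos: [0.4747, 0.0121, 0.1596]
tool_rot: [-0.0, 1.0, 0.011, -0.002]
contact_force: [0.1, -0.3, 0.0]
gripper_width: 1.001
```

Run:
```python
from h import *
s=status.state(); print(s["time"],s["tool_pos"],s["tool_rot"],s["joint_pos"],s["contact_force"])
im,d=grab_frame("wrist"); cv2.imwrite("pics/wrist1.png",im); P=cloud("wrist",d);np.save("wrist1.npy",P)
from scipy.spatial.transform import Rotation as R
r=s["tool_rot"];print("R",np.round(R.from_quat([r[1],r[2],r[3],r[0]]).as_matrix(),3).tolist())
sub=P.reshape(-1,3); near=np.hypot(sub[:,0]-.4755,sub[:,1]-.012)<.065
sub=sub[near]
bar=sub[(sub[:,2]>0.094)&(sub[:,2]<0.106)]
print(len(bar),np.median(bar[:,2]),cv2.minAreaRect((bar[:,:2]*1000).astype(np.float32)))
rim=sub[(sub[:,2]>0.064)&(sub[:,2]<0.074)]
print("rim",cv2.minEnclosingCircle((rim[:,:2]*1000).astype(np.float32)),len(rim))
```

```text
1.7 [0.47471944 0.01213582 0.15961026] [-2.41080170e-04  9.99937368e-01  1.10464658e-02 -1.78276003e-03] [-1.31319009e-01 -2.61431080e-01  2.02505246e+00 -2.91324549e-05
  1.38156914e+00  1.41738943e+00] [ 0.08133857 -0.27133983  0.00538921]
R [[1.0, 0.022, -0.004], [0.022, -1.0, 0.0], [-0.004, -0.001, -1.0]]
2415 0.10174451927299002 ((477.3797912597656, 11.708101272583008), (57.410396575927734, 13.823283195495605), 1.8586757183074951)
rim ((476.2076110839844, 11.255814552307129), 52.16023635864258) 13741
```

View pics/wrist1.png

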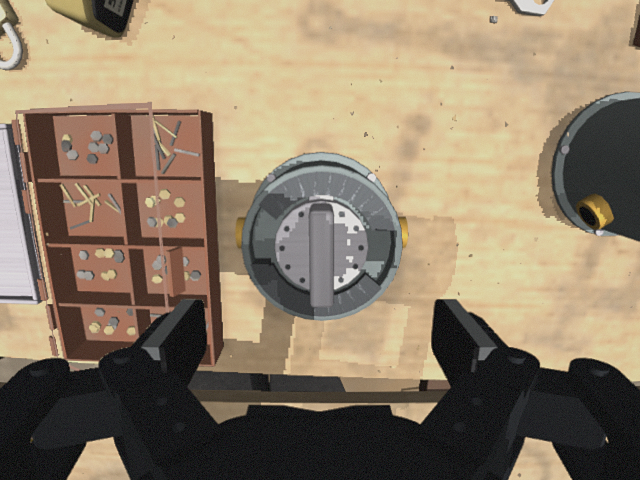

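The pot is at about (0.476, 0.0115) with the bar at +1 to 2°, in line with the jaws. The bar is centred between the fingers (image column 321). Now I'll descend and grip.

>>> play_rows([
  [[0.0015, 0, -0.03], 0],
  [[0.0015, 0, -0.06], 0],
  [[0.0015, 0, -0.083], 0],
  [[0.0015, 0, -0.083], 0],
])

```text
time: 2.25
tool_pos: [0.4767, 0.0121, 0.0776]
tool_rot: [-0.0, 1.0, 0.011, -0.001]
contact_force: [-0.6, -0.2, -0.2]
gripper_width: 1.0
```

>>> play_rows([
  [[0, 0, 0], 0],
  [[0, 0, 0], 0],
  [[0, 0, 0], 0],
  [[0, 0, 0], 0],
  [[0, 0, 0], 0],
], grip=-1)

```text
time: 2.88
tool_pos: [0.478, 0.0119, 0.0791]
tool_rot: [0.0, 1.0, 0.01, 0.001]
contact_force: [0.0, -1.0, 3.4]
gripper_width: 0.148
```

>>> play_rows([
  [[0, 0, 0], 0.12],
  [[0, 0, 0], 0.27],
  [[0, 0, 0], 0.42],
  [[0, 0, 0], 0.57],
  [[0, 0, 0], 0.72],
])

```text
time: 3.5
tool_pos: [0.4781, 0.012, 0.0791]
tool_rot: [0.0, 0.931, 0.364, 0.001]
contact_force: [-0.3, 0.3, 3.2]
gripper_width: 0.149
```

>>> play_rows([
  [[0, 0, 0], 0.15],
  [[0, 0, 0], 0.3],
  [[0, 0, 0], 0.45],
  [[0, 0, 0], 0.6],
  [[0, 0, 0], 0.74],
])

```text
time: 4.12
tool_pos: [0.4778, 0.0119, 0.0791]
tool_rot: [0.0, 0.737, 0.676, 0.0]
contact_force: [-2.5, -1.9, 5.5]
gripper_width: 0.144
```

>>> play_rows([
  [[0, 0, 0], 0],
  [[0, 0, 0], 0],
])

```text
time: 4.38
tool_pos: [0.4778, 0.012, 0.0791]
tool_rot: [0.0, 0.738, 0.674, 0.0]
contact_force: [-1.6, -0.5, 5.8]
gripper_width: 0.146
```

Run:
```python
from h import *
im,d=grab_frame("wrist"); cv2.imwrite("pics/wrist2.png",im)
```

```text
(no output)
```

View pics/wrist2.png

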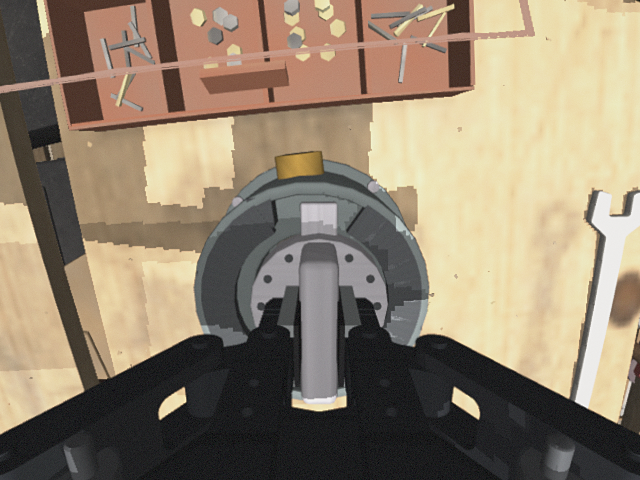

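The grip turned with the tool by about 83°. The lug at (318,218) sits in the middle of the gap (columns 275–360), so I'll lift straight up.

>>> play_rows([
  [[0, 0, 0.006], 0],
  [[0, 0, 0.014], 0],
  [[0, 0, 0.024], 0],
  [[0, 0, 0.036], 0],
  [[0, 0, 0.05], 0],
])

```text
time: 5.05
tool_pos: [0.4775, 0.012, 0.1293]
tool_rot: [0.0, 0.738, 0.675, 0.0]
contact_force: [-0.2, -0.2, -3.2]
gripper_width: 0.149
```

>>> play_rows([
  [[0, 0, 0.02], 0],
  [[0, 0, 0.04], 0],
  [[0, 0, 0.055], 0],
  [[0, 0, 0.055], 0],
])

```text
time: 5.55
tool_pos: [0.4785, 0.0119, 0.1852]
tool_rot: [0.001, 0.738, 0.675, 0.001]
contact_force: [0.0, 0.1, -2.3]
gripper_width: 0.151
```

```bash
python3 - <<'E'
from h import *
for c in ["scene","wrist"]:
    im,d=grab_frame(c); cv2.imwrite(f"pics/{c}3.png",im); P=cloud(c,d)
    q=P.reshape(-1,3)
    if c=="scene":
        m=(q[:,1]>.22)&(q[:,1]<.42)&(q[:,0]>.38)&(q[:,0]<.57)
        for lo,hi in[(.0,.008),(.011,.018),(.018,.05)]:
            k=q[m&(q[:,2]>lo)&(q[:,2]<hi)]; print(lo,len(k),k.min(0),k.max(0))
    for o in outline_of(c,"tray")[:1]:
        k=P[o["region"]]; f=k[(k[:,2]>-.002)&(k[:,2]<.009)]; print(c,o["confidence"],np.percentile(f,[1,50,99],axis=0).round(3).tolist(),cv2.minAreaRect((f[:,:2]*1000).astype(np.float32)))
E
python3 -c "
import cv2,numpy as np
im=cv2.imread('pics/scene3.png');cv2.imwrite('pics/s3c.png',cv2.resize(im[150:330,130:430],None,fx=2.6,fy=2.6))"
```

```text
0.0 1897 [3.80042177e-01 2.20228014e-01 6.84516067e-06] [0.5679456  0.4199614  0.00799937]
0.011 515 [0.38149674 0.2200317  0.01100591] [0.56380839 0.41998001 0.01797071]
0.018 586 [0.3801113  0.22002786 0.01801955] [0.56536851 0.41999188 0.03923512]
scene 0.73 [[0.4, 0.275, 0.0], [0.476, 0.338, 0.005], [0.549, 0.402, 0.009]] ((486.3428039550781, 337.89874267578125), (176.54541015625, 133.7653350830078), 0.42114219069480896)
```

View pics/s3c.png

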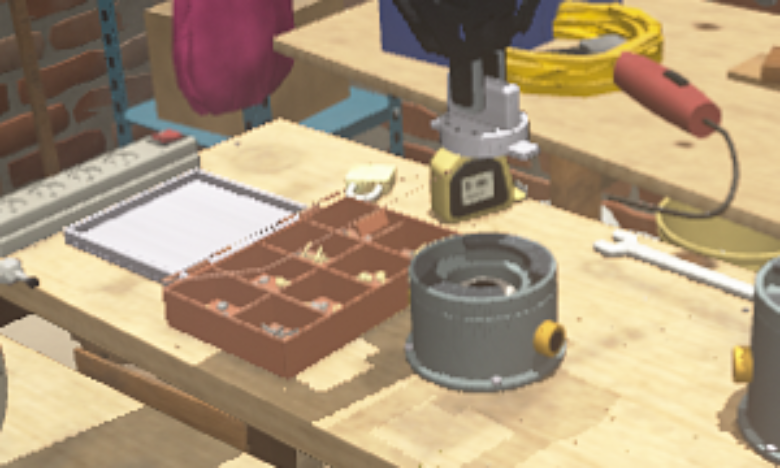

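View pics/wrist3.png

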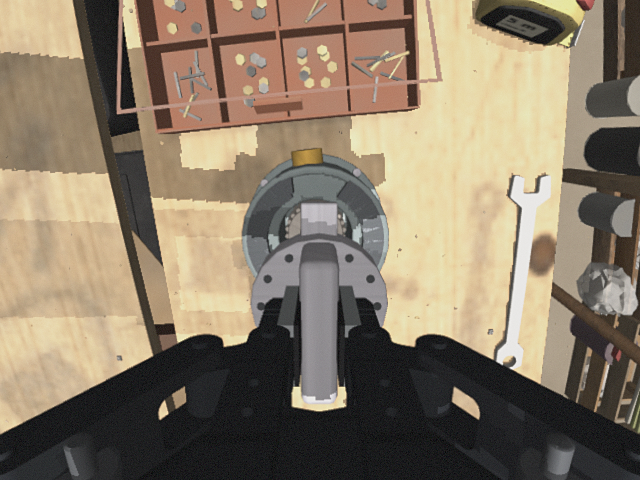

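The cover is held level over the pot. I also see a thin pink outline of what looks like a clear, raised organiser lid: wrist (118,110)–(440,80), and crop (165,280)–(385,195). I need its height before crossing over it.

Run:
```python
from h import *
im,d=grab_frame("wrist"); P=cloud("wrist",d)
W1=np.load("wrist1.npy")
def pk(P,im,u,v,r=4):
    q=P[v-r:v+r+1,u-r:u+r+1].reshape(-1,3); i=np.argmax(q[:,2]); return np.round(q[i],3),np.round(np.median(q[:,2]),3)
print("w3");[print(uv,pk(P,im,*uv)) for uv in [(118,108),(160,106),(220,101),(300,94),(380,86),(438,80),(430,40),(120,50),(420,10)]]
print("w1");[print(uv,pk(W1,im,*uv)) for uv in [(30,110),(80,106),(150,104),(155,180),(160,230),(165,300)]]
S=np.load("scene0.npy"); q=S.reshape(-1,3)
m=(q[:,1]>.07)&(q[:,1]<.42)&(q[:,0]>.36)&(q[:,0]<.6)&(q[:,2]>.045)
k=q[m]; h,_=np.histogram(k[:,2],np.arange(.045,.25,.01)); print(h)
for c in ["side"]:
    q=np.load("side0.npy").reshape(-1,3)
    k=q[(q[:,1]>.07)&(q[:,1]<.42)&(q[:,0]>.36)&(q[:,0]<.6)&(q[:,2]>.045)]
    print(np.histogram(k[:,2],np.arange(.045,.25,.01))[0]); print(np.round(k[k[:,2]>.07][:10],3))
im=cv2.imread("pics/side0.png"); cv2.imwrite("pics/sd0c.png",cv2.resize(im[200:400,150:400],None,fx=3,fy=3,interpolation=cv2.INTER_CUBIC))
im=cv2.imread("pics/scene0.png"); cv2.imwrite("pics/sc0c.png",cv2.resize(im[170:300,130:330],None,fx=4,fy=4,interpolation=cv2.INTER_CUBIC))
```

```text
w3
(118, 108) (array([0.484, 0.078, 0.325]), np.float64(0.083))
(160, 106) (array([0.387, 0.107, 0.086]), np.float64(0.026))
(220, 101) (array([0.427, 0.109, 0.086]), np.float64(0.029))
(300, 94) (array([0.484, 0.078, 0.325]), np.float64(0.085))
(380, 86) (array([0.522, 0.108, 0.087]), np.float64(0.004))
(438, 80) (array([0.557, 0.107, 0.086]), np.float64(0.084))
(430, 40) (array([0.558, 0.131, 0.077]), np.float64(0.0))
(120, 50) (array([0.362, 0.145, 0.071]), np.float64(-0.439))
(420, 10) (array([0.56 , 0.16 , 0.034]), np.float64(0.0))
w1
(30, 110) (array([0.56 , 0.206, 0.048]), np.float64(0.031))
(80, 106) (array([0.542, 0.014, 0.304]), np.float64(0.034))
(150, 104) (array([0.56 , 0.107, 0.088]), np.float64(0.003))
(155, 180) (array([0.521, 0.106, 0.088]), np.float64(0.03))
(160, 230) (array([0.542, 0.014, 0.304]), np.float64(0.005))
(165, 300) (array([0.542, 0.014, 0.304]), np.float64(0.021))
[ 5  7  6 87 35  0  0  0  0  0  0  0  0  0  0  0  0  0  0  0]
[ 26  26  28 115   8   0   0   0   0   0   0   0   0   0   0   0   0   0
   0   0]
[[0.416 0.072 0.563]
 [0.415 0.07  0.563]
 [0.411 0.072 0.563]
 [0.409 0.071 0.563]
 [0.406 0.074 0.563]
 [0.403 0.076 0.563]
 [0.402 0.074 0.563]
 [0.401 0.072 0.563]
 [0.399 0.072 0.563]
 [0.396 0.076 0.563]]
```

View pics/sd0c.png

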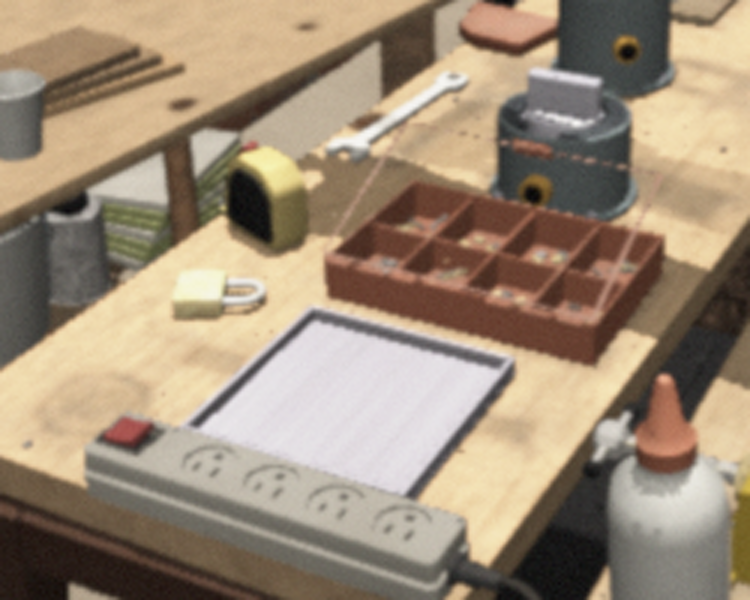

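View pics/sc0c.png

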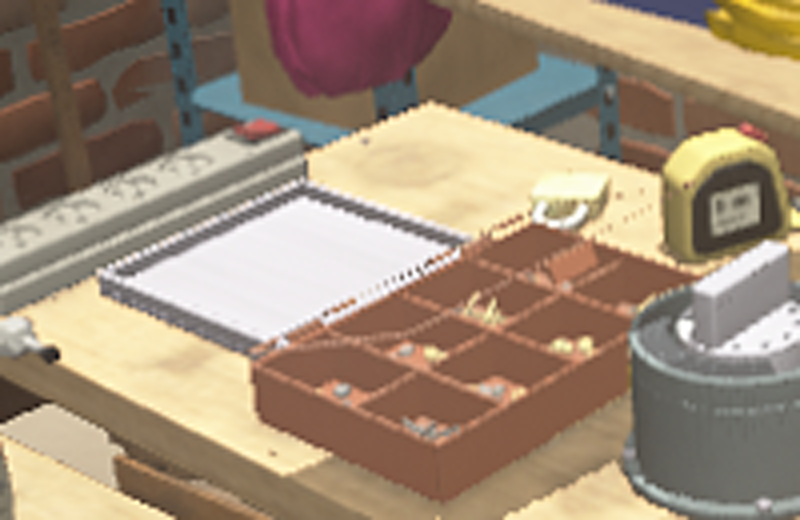

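The free edge of the lid is at y≈0.107, z≈0.088. The cover's underside is at about 0.161, so it clears by 70 mm. I'll traverse to the tray.

>>> play_rows([
  [[0, 0.02, 0], 0],
  [[0, 0.055, 0], 0],
  [[0, 0.095, 0], 0],
  [[0, 0.135, 0], 0],
  [[0, 0.175, 0], 0],
])

```text
time: 6.42
tool_pos: [0.477, 0.1882, 0.1824]
tool_rot: [-0.0, 0.738, 0.675, -0.001]
contact_force: [0.2, 0.5, -2.1]
gripper_width: 0.152
```

>>> play_rows([
  [[0, 0.04, 0], 0],
  [[-0.002, 0.08, 0], 0],
  [[-0.002, 0.115, 0], 0],
  [[-0.002, 0.135, 0], 0],
  [[-0.002, 0.141, 0], 0],
])

```text
time: 7.05
tool_pos: [0.4752, 0.3284, 0.1826]
tool_rot: [0.0, 0.738, 0.675, -0.001]
contact_force: [0.3, -0.5, -2.0]
gripper_width: 0.148
```

Run:
```python
from h import *
s=status.state();print(s["tool_pos"],s["contact_force"],s["gripper_width"])
im,d=grab_frame("side"); P=cloud("side",d); cv2.imwrite("pics/sd4.png",im)
cv2.imwrite("pics/sd4c.png",cv2.resize(im[150:400,150:400],None,fx=2.4,fy=2.4,interpolation=cv2.INTER_CUBIC))
for o in outline_of("side","short_cover")[:2]:
    q=P[o["region"]];print(o["confidence"],o["box"],np.percentile(q,[3,50,97],axis=0).round(3).tolist())
```

```text
[0.47519975 0.32842923 0.18263634] [ 0.27744378 -0.45020465 -2.01420531] 0.14834631107091978
0.73 [243.4, 235.3, 282.9, 267.4] [[0.445, 0.295, 0.159], [0.469, 0.346, 0.173], [0.5, 0.366, 0.203]]
```

View pics/sd4c.png

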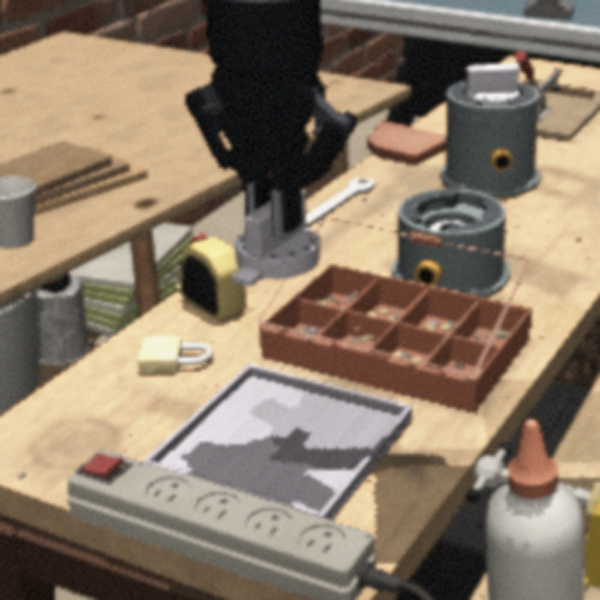

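The cover hangs level above the tray with its underside at about 0.158. I'll lower it.

>>> play_rows([
  [[0, 0, -0.03], 0],
  [[0, 0, -0.07], 0],
  [[0, 0, -0.11], 0],
  [[0, 0, -0.135], 0],
  [[0, 0, -0.145], 0],
])

```text
time: 7.78
tool_pos: [0.4745, 0.3262, 0.0364]
tool_rot: [-0.0, 0.739, 0.674, -0.002]
contact_force: [-0.1, -0.6, -2.8]
gripper_width: 0.152
```

>>> play_rows([
  [[0, 0, -0.002], 0],
  [[0, 0, -0.004], 0],
  [[0, 0, -0.006], 0],
  [[0, 0, -0.006], 0],
])

```text
time: 8.28
tool_pos: [0.4758, 0.3282, 0.0329]
tool_rot: [0.0, 0.738, 0.675, 0.0]
contact_force: [-1.2, 0.8, -1.8]
gripper_width: 0.146
```

>>> play_rows([
  [[0, 0, -0.001], 0],
  [[0, 0, -0.002], 0],
  [[0, 0, -0.002], 0],
])

```text
time: 8.65
tool_pos: [0.4754, 0.328, 0.0302]
tool_rot: [-0.0, 0.738, 0.675, -0.0]
contact_force: [0.3, 0.5, -3.1]
gripper_width: 0.149
```

>>> play_rows([
  [[0, 0, -0.001], 0],
  [[0, 0, -0.002], 0],
  [[0, 0, -0.002], 0],
])

```text
time: 9.02
tool_pos: [0.4755, 0.328, 0.0282]
tool_rot: [-0.0, 0.738, 0.675, -0.0]
contact_force: [-0.8, 0.2, -2.1]
gripper_width: 0.15
```

>>> play_rows([
  [[0, 0, -0.001], 0],
  [[0, 0, -0.001], 0],
])

```text
time: 9.28
tool_pos: [0.4756, 0.328, 0.0282]
tool_rot: [0.0, 0.738, 0.675, -0.0]
contact_force: [-3.9, -2.5, 5.6]
gripper_width: 0.149
```

>>> play_rows([
  [[0, 0, -0.001], 0],
  [[0, 0, -0.001], 0],
])

```text
time: 9.52
tool_pos: [0.4756, 0.328, 0.0281]
tool_rot: [-0.0, 0.738, 0.675, -0.0]
contact_force: [-6.3, -4.3, 12.0]
gripper_width: 0.149
```

The cover is on the floor: contact force went from -2 to +12 N with TCP z at 0.028 as predicted. Now I'll release it.

>>> play_rows([
  [[0, 0, 0.001], 0],
  [[0, 0, 0.001], 0],
  [[0, 0, 0.001], 0],
  [[0, 0, 0.001], 0],
  [[0, 0, 0.001], 0],
], grip=1)

```text
time: 10.15
tool_pos: [0.4755, 0.328, 0.0272]
tool_rot: [-0.0, 0.738, 0.675, -0.0]
contact_force: [-0.5, 0.3, 0.6]
gripper_width: 0.997
```

>>> play_rows([
  [[0, 0, 0.0], 0],
  [[0, 0, 0.01], 0],
  [[0, 0, 0.04], 0],
  [[0, 0, 0.08], 0],
  [[0, 0, 0.12], 0],
])

```text
time: 10.78
tool_pos: [0.4755, 0.328, 0.1492]
tool_rot: [0.0, 0.738, 0.675, 0.0]
contact_force: [-0.6, 0.1, 0.7]
gripper_width: 1.003
```

>>> play_rows([
  [[0, 0, 0.02], 0],
  [[0, 0, 0.03], 0],
  [[0, 0, 0.03], 0],
])

```text
time: 11.15
tool_pos: [0.4753, 0.3279, 0.1769]
tool_rot: [-0.0, 0.738, 0.675, -0.0]
contact_force: [-0.1, -0.5, -0.3]
gripper_width: 1.0
```

Run:
```python
from h import *
s=status.state();print(s["tool_pos"],s["contact_force"],s["gripper_width"])
im,d=grab_frame("wrist"); P=cloud("wrist",d); cv2.imwrite("pics/w5.png",im)
q=P.reshape(-1,3); q=q[np.hypot(q[:,0]-.475,q[:,1]-.328)<.06]
b=q[(q[:,2]>.042)&(q[:,2]<.06)];print(len(b),np.median(b[:,2]),cv2.minAreaRect((b[:,:2]*1000).astype(np.float32)))
k=q[(q[:,2]>.015)&(q[:,2]<.027)]; print(len(k),np.median(k[:,2]),cv2.minEnclosingCircle((k[:,:2]*1000).astype(np.float32)))
A=np.c_[k[:,:2],np.ones(len(k))];print("tilt",np.linalg.lstsq(A,k[:,2],rcond=None)[0])
f=P.reshape(-1,3); f=f[(abs(f[:,0]-.475)<.09)&(abs(f[:,1]-.328)<.09)&(f[:,2]>.011)&(f[:,2]<.017)]; print(np.percentile(f,[1,99],axis=0))
im,d=grab_frame("side"); cv2.imwrite("pics/sd5.png",im)
```

```text
[0.47533949 0.32791525 0.1769467 ] [-0.0614052  -0.54657509 -0.26770904] 1.0000848473351658
1427 0.048284942575232526 ((475.5148010253906, 326.4060363769531), (57.206050872802734, 13.651154518127441), 84.56859588623047)
2832 0.019613807851393134 ((475.1911926269531, 325.8788757324219), 30.0509090423584)
tilt [-0.00107014 -0.00196828  0.02075813]
[[0.40130801 0.25454584 0.01118742]
 [0.55119317 0.40406469 0.01523024]]
```

View pics/w5.png

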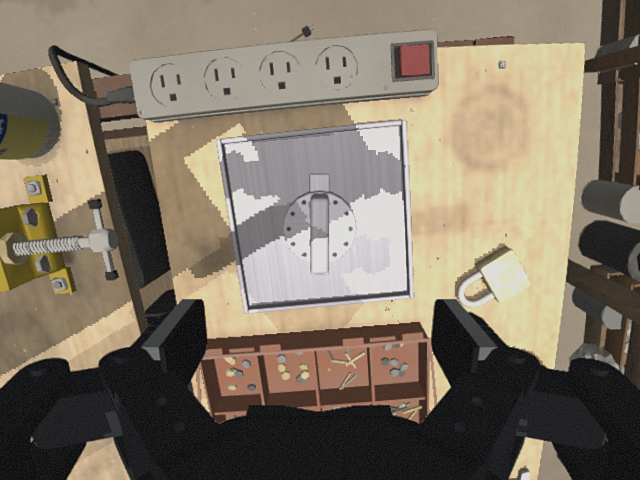

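View pics/sd5.png

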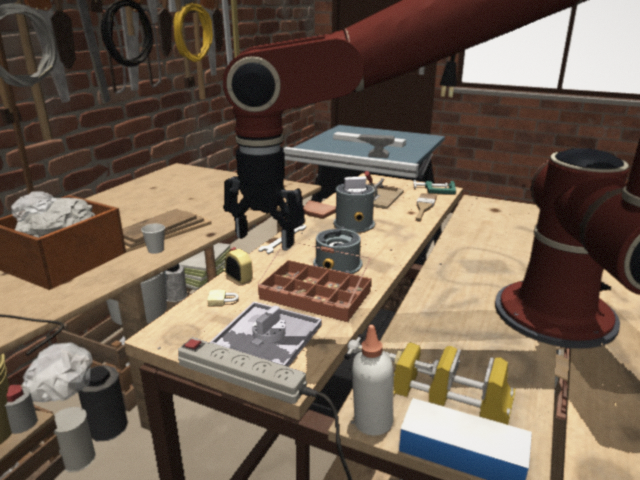

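The cover lies flat and grip up in the middle of the tray, at wrist (320,228). The gripper is open and clear of everything, so I'll hand in.

Run:
```python
from h import *
print(ticket.job_done())
```

```text
the job is handed in; nothing more can be done
None
```

I turned the short pot's cover about 83° counterclockwise, lifted it straight off and set it down flat in the tray, grip upwards. The job was handed in at about 11 s of the 42 s allowed. The hand-in gives no verdict, so the results below are from my own checks.

- **Turn:** the wrist picture before the lift showed the lug in the middle of the pot's gap, with the cover still seated.
- **Lift and carry:** the cover stayed level in the grip. It passed about 70 mm above the organiser's raised clear lid, the only obstacle on the way.
- **Placing:** I lowered it until the floor pushed back with about 12 N, then opened the gripper.
- **Final position:** the cover's centre is at (0.475, 0.326), with the tray's centre at about (0.476, 0.329), so it is about 3 mm off. The disc top is at 0.020 m, which means it rests on the tray floor. Its tilt measured about 0.1°.
- **Robot at hand-in:** the gripper was fully open about 0.15 m above the cover, and the force on the tool was about zero.
- **Taller pot:** the arm never went near it, and it looked unchanged in the last side picture. I did not measure its cover's position again.

No check failed or disagreed.

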